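# Eject a cassette from a clamped deck and hold it tipped to the light

## Task

Press the eject pedal of the clamped cassette deck all the way down to its stop so that its catch slides off the cassette, and let the pedal come back up. Then draw the standing cassette out of the deck and hold it in the gripper about 25 cm above the counter, leaned halfway between upright and lying flat so that one of its broad faces looks half upward (either face); finish while still holding it there, still and touching nothing else. Leave the loose parts around the deck where they are.

Things in the scene. Friction and masses are not known exactly. Their poses are not given: they have to be found in the camera images.
- deck: silver cassette transport chassis in a cast aluminium bench clamp, fixed. Origin on the counter under its middle; z up, +x from the pedal towards the cassette. Chassis 165 (x) x 178 (y) mm, flat top 45 mm above the counter; clamp jaws 52 mm high at y = +-98 mm, clamp screw out to y = -137 mm. Pedal hinge pin along y at x = -50 mm, 65 mm up. A 12 x 7 mm guide post at x = -12, y = +43 mm is 109 mm high.
- well (a point): centre of the cassette well's floor on the chassis: deck x = +35, y = 0, 45 mm above the counter; axes as the deck's. The well is an open-topped slot 15 mm (x) by 105 mm (y) inside and 22 mm deep; its 4 mm walls end 67 mm above the counter.
- pedal_pad (a point): middle of the top of the eject pedal's rubber pad, 36 (x) x 60 (y) mm. The pedal sticks out from the chassis towards the deck's -x; the pad's middle is 85 mm from the hinge pin, at deck x = -135 mm, y = 0, 77 mm above the counter when up. Axes are the deck's when up and turn with the pedal.
- pedal (a joint): angle of the sprung eject pedal: 0 up at rest, 0.33 rad at its stop, where the middle of the pad's top is 28 mm lower (49 mm above the counter) and within 10 mm of the same place seen from above. Takes about 2.5 N on the pad to start and 8 N at the stop; springs back when let go.
- keeper (a joint): travel of the catch, a steel slide 8 mm wide at deck y = +43 mm, underside 111.5 mm above the counter. 0: its tip covers half the cassette's thickness at the top edge; grows (to 18 mm) as it slides to the deck's -x. The pedal at its stop drives it back 12 to 18 mm; friction keeps it there when the pedal returns. The cassette can be lifted from 8 mm on.
- cassette: grey audio cassette standing in the well on a long edge, 12 (x) x 100 (y) x 64 (z) mm, about 50 g, rigid. Origin at the middle of the lower edge; x is the normal of the broad faces, y along its length, z up as it stands. Top edge 109 mm above the counter; 42 mm stand out of the well. Can be gripped firmly (40 N) across its 12 mm thickness at the middle of its length.
- cassette_center (a point): centre of that cassette, 32 mm above its lower edge; same axes
- spare: spare cassette lying flat on the counter, 64 x 100 x 12 mm, away from the deck; bystander. Origin at the underside, z up.
- gauge: brass head-height gauge, 45 x 30 mm foot with a small post, 50 mm tall, on the counter beside the chassis; bystander. Origin at the underside, z up.
- motor: black plastic reel motor, upright cylinder 36 mm across, 40 mm tall with its shaft; bystander. Origin at the underside, z up.
- roller: rubber pinch roller, 15 mm across, 10 mm tall (13 mm with its pin), on the counter beside the chassis; bystander. Origin at the underside, z up.
- window: clear acrylic tape window, flat plate 75 x 55 x 4 mm, beside the chassis; bystander. Origin at the underside, z up.
- driver: screwdriver lying on the counter, away from the deck; bystander. Origin at the underside, z up.
There are look-alikes about, which are no part of the job. Leave any purple look-alike of the cassette alone.

How it is judged (in metres and radians):
On the way, in this order (a step that is already met when the one before it is completed fails the run):
1. the eject pedal is pressed down to its stop and the catch has slid off the cassette (value of joint pedal above 0.3 rad and value of joint keeper above 0.008 m), for 0.1 s.
2. the cassette is drawn up out of the well in the gripper (z of cassette in the frame of deck above 0.072 m and contact force between the fingers and cassette above 1 N), for 0.1 s.
At the end, for the whole second after the job is handed in: The cassette is held in the gripper, clear of the deck, its centre 200 to 320 mm above the counter, its broad faces' normal 30 to 60 degrees from vertical (it stood at 90) by leaning over its long edge, at rest; the pedal is back up and the catch is still off (height (world z) of cassette_center between 0.2 and 0.32 m and angle between the x axis of cassette and the z axis of deck, either way round between 0.52 and 1.05 rad and angle between cassette_center's own z axis and vertical below 1.1 rad and contact force between the fingers and cassette above 1 N and contact force between cassette and deck below 0.1 N and linear speed of cassette below 0.03 m/s and angular speed of cassette below 0.2 rad/s and value of joint pedal below 0.08 rad and value of joint keeper above 0.006 m); the arm keeps its last pose, push and grip.
It fails at once if a loose part beside the deck (gauge, motor, pinch roller or tape window) is moved more than 25 mm (distance of any of gauge, motor, roller, window from where it was at the start of the episode above 0.025 m).
It fails at once if the spare cassette or screwdriver is moved more than 25 mm (distance of any of spare, driver from where it was at the start of the episode above 0.025 m).
It also fails if it takes over 45 s, if anything falls off the work surface, if the arm or the gripper's body presses on something with over 40 N, if the wrist force passes 120 N, or if a joint passes its speed limit or range.

## Robot

A 6-joint arm with a two-finger parallel gripper is mounted at the origin on the work surface. World frame = base frame: x ahead of the robot, y to its left, z up, the work surface at z = 0. Lengths are in mm, angles in rad, forces in N, time in s.
With the tool pointing down it reaches from about 350 to 875 mm from the base axis. Payload 15.5 kg.
Tool frame: the origin (TCP) lies at the very end of the fingers, on their centre line; the grasp point (between the pads) lies 19 mm behind it (manip.pinch_z is the distance from the TCP to the grasp point, in mm); z points along the fingers, y is the line along which they close (so a half turn about z gives the same grasp; the last joint's range is limited). The gripper opens to 85 mm and grips with 20 to 120 N. Pads are 22 mm wide; open, the fingers measure 114 mm over their backs; the gripper's body (76 mm by 85 mm) begins 54 mm behind the grasp point. The pads swing forward as they close: fully open they stand 13 mm farther back than shut.
Start: joints at [1.192, 0.494, 1.345, -0, 1.302, -0.096], TCP at [174.399, 600.176, 231.277] pointing down, gripper open.
Joint ranges: [-2.91, 2.91], [-0.82, 2.16], [0.22, 2.67], [-1.22, 4.37], [0.12, 2.79], [-3.08, 3.08]. Speed limits (rad/s): [1.89, 1.89, 2.57, 3.01, 3.01, 3.01].

## Interface

Orientations are given as a unit quaternion [w, x, y, z].
In Python, from rig import manip gives the robot as it stands.
- The arm moves only by the tool arm_command, never from a script. Its argument "rows" is a list of rows, each a list of 7 numbers: the shift along the tool's x, y, z scaled (see below), then the turn, a rotation vector about the tool's x, y, z scaled (see below), then the gripper command: -1 is fully open, 1 is shut, values between are in proportion. A call has exactly 10 rows; each row is the pose to reach, as a shift and turn from the pose commanded when the call began, along the tool's axes at that moment; what a row does not reach only later rows make up. The controller multiplies each number of a shift by 0.25 m and each number of a turn by pi/4 rad. A row lasts 1/8 s, in which the tool goes at most 62.5 mm and 10.7 degrees, less where a joint would pass 70% of its speed; a pose out of reach is approached as far as the arm can. A call with a number of a shift or a turn outside -1 to 1 is refused whole. A call with a gripper value outside its range is refused whole. The fingers move at their own pace and stop on an object; the grip force is fixed at half the most. Time passes only in rows, so rows that repeat a pose let the fingers close, or fill a call up. It gives the time, the measured TCP pose, the force, the opening and the grip force at its end, in the units of the state.
- manip.observe(): the state, without advancing time (a new reading comes with each control period).
- manip.read_camera(name): name is "side" or "top"; returns a dict with "image" (384x512x3 uint8, red, green, blue), "fovy" (degrees; the focal length in pixels is half the picture's height over the tangent of half this angle, whatever the lens; pixels are square), "cx", "cy" (the principal point, pixels), "camera_from_world" (4x4, takes a point from world to camera coordinates). Camera axes: x right, y up, looking along -z (the intrinsics and any distortion apply to the point x, -y, -z); pixel columns grow to the right and rows downward; lengths in mm; the calibration is good to about 2 mm. A picture is of the moment at which its call begins. There is no depth.
- manip.finish_job(): hands the job in; it is judged then, once.
The state is a dict: "clock": time; "joint_pos": joint angles; "qd": joint speeds; "effort": joint torques, N m; "position": TCP position; "tcp_rot": TCP orientation; "force": force on the tool from outside, world axes, zero at the start; "wrist_torque": the same for the moment, N m; "finger_gap": finger opening in mm; "grip_force": force on a finger pad.
Only numpy, scipy, OpenCV 4.12 (cv2) and the standard library are available. Lean on these libraries where they do the work, as an engineer would, in place of code of your own. Each camera call takes 0.05 s, during which the arm holds its last target. There are 200 camera calls.

## Working session

There is one attempt and no reset: what is moved stays moved. The work goes in short steps, Python scripts to look and compute and a tool call to move; the robot and the scene stay as the last step left them, time stands still between calls to the robot, and variables do not carry over. Pictures are saved under pics/ and viewed, at most 10 in all, crops included, and the job is handed in when it is done.

Besides the shell and the picture viewer there is one more tool, called after ">>>" in YAML: its name, and indented under it one key for each argument. arm_command: Moves the arm, as the interface text tells. Its arguments: {"type":"object","properties":{"rows":{"type":"array","items":{"type":"array","items":{"type":"number","minimum":-1,"maximum":1}}}},"required":["rows"]}

```bash
ls; mkdir -p pics
python3 - <<'E'
from rig import manip
import cv2
for n in("side","top"):
    c=manip.read_camera(n); cv2.imwrite(f"pics/{n}0.png",c["image"][:,:,::-1])
    print(n,c["fovy"],c["cx"],c["cy"],[k for k in c],c["camera_from_world"].tolist() if hasattr(c["camera_from_world"],'tolist') else c["camera_from_world"])
print(manip.observe(), manip.pinch_z)
E
```

```text
pics
side 52.18429236474815 251.13013112280635 193.3597893771513 ['image', 'fovy', 'cx', 'cy', 'camera_from_world'] [[-0.9936031177610151, -0.11193501110745117, -0.01494649336685103, 636.1451647701117], [0.043944714188578905, -0.5051681990606659, 0.8619013590618636, -128.7120334128045], [-0.10402743133652129, 0.8557310581871959, 0.5068556496512071, -1106.8060833466066], [0.0, 0.0, 0.0, 1.0]]
top 47.61637126000296 262.3837271955067 192.26077773651772 ['image', 'fovy', 'cx', 'cy', 'camera_from_world'] [[-0.0052005328640572605, -0.9996679918078347, 0.02523609741660833, -14.87251934998955], [0.9857569820758375, -0.0008827067901082963, 0.1681736992441421, -622.2419845188244], [-0.16809558812374087, 0.02575125207855691, 0.9854342932279758, -1227.987246530321], [0.0, 0.0, 0.0, 1.0]]
{'clock': 0.1, 'joint_pos': array([ 1.19249928e+00,  4.94129151e-01,  1.34604434e+00, -2.73345219e-05,
        1.30251638e+00, -9.55005098e-02]), 'qd': array([ 0.00109765, -0.00013375,  0.00066383,  0.00031212, -0.00030674,
        0.00124044]), 'effort': array([ 3.73168528e-03, -8.83593535e+01, -3.84563720e+01,  3.88222115e-04,
        5.16579006e-03,  5.92507513e-05]), 'position': array([174.28944994, 599.87651051, 230.76325963]), 'tcp_rot': array([-1.15944086e-04,  1.40923952e-01,  9.90020272e-01, -5.36378394e-04]), 'force': array([-0.21572484, -0.07441148,  0.60528369]), 'wrist_torque': array([-0.0292811 , -0.0458641 , -0.00553272]), 'grip_force': 0.0, 'finger_gap': 85.50125528828917} 18.700000000000003
```

View pics/side0.png

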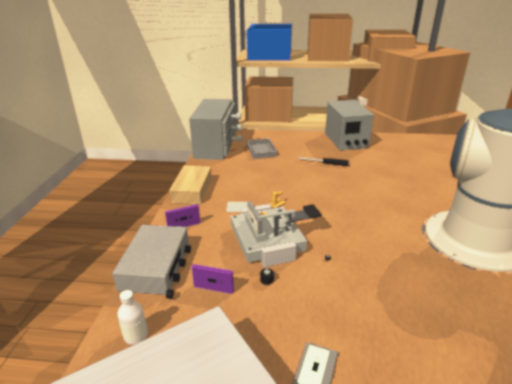

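View pics/top0.png

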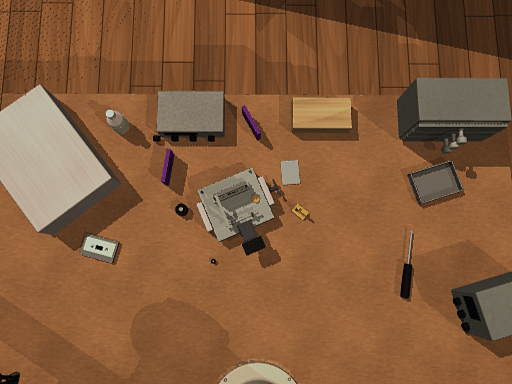

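The side view shows the deck near (268,232) with the pedal pad at (312,211). The top view shows the chassis near (236,205), the pad at (253,245), the motor at (181,210), the roller at (213,261), the gauge at (301,211) and the window at (290,172). I'll enlarge both around the deck.

Run:
```python
import cv2,numpy as np
a=cv2.imread("pics/top0.png")[155:265,170:320]; b=cv2.imread("pics/side0.png")[180:290,205:355]
a=cv2.resize(a,(750,550),interpolation=cv2.INTER_CUBIC)
b=cv2.resize(b,(750,550),interpolation=cv2.INTER_CUBIC)
cv2.imwrite("pics/topc.png",a);cv2.imwrite("pics/sidec.png",b)
```

```text
(no output)
```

View pics/topc.png

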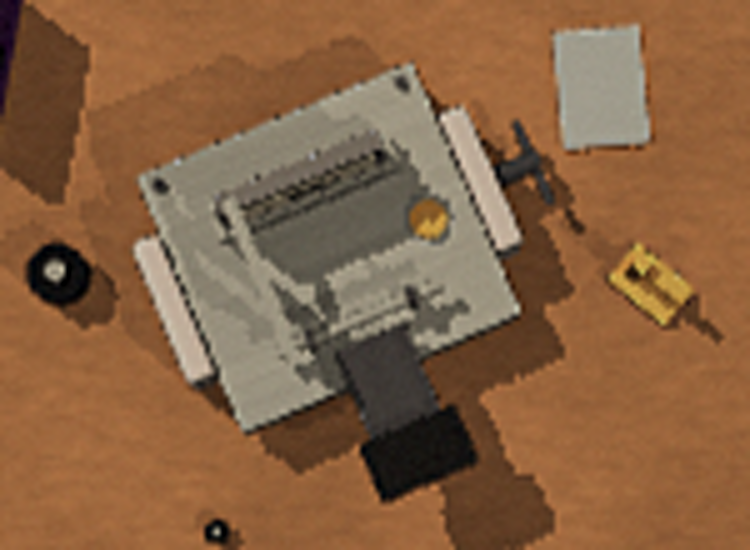

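View pics/sidec.png

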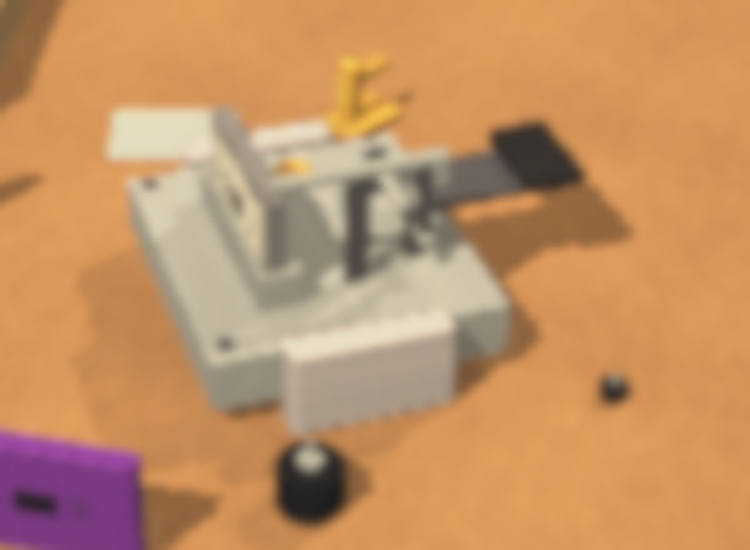

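The top crop shows chassis top corners at crop (410,65), (522,312), (245,433) and (140,178), and pad corners at (362,452), (458,405), (476,460) and (385,500). The cassette stands along (240,205)–(395,155). In the side crop, the chassis corners are at (128,183), (218,370) and (508,297), and the pad is around (537,155).

```bash
cat > h.py <<'E'
import numpy as np,cv2
from rig import manip
def cam(n): return manip.read_camera(n)
def K(c):
    f=192/np.tan(np.radians(c["fovy"])/2); return f
def ray(c,u,v):
    T=np.array(c["camera_from_world"]);R=T[:3,:3];f=K(c)
    return -R.T@T[:3,3], R.T@np.array([(u-c["cx"])/f,-(v-c["cy"])/f,-1])
def onz(c,u,v,z):
    o,d=ray(c,u,v); return o+d*(z-o[2])/d[2]
def proj(c,p):
    T=np.array(c["camera_from_world"]);q=T[:3,:3]@np.array(p)+T[:3,3];f=K(c)
    return c["cx"]+f*q[0]/-q[2], c["cy"]-f*q[1]/-q[2]
E
python3 - <<'E'
from h import *
np.set_printoptions(precision=1,suppress=True)
t=cam("top");s=cam("side")
A=lambda x,y,z:onz(t,170+x/5-.4,155+y/5-.4,z)
B=lambda x,y,z:onz(s,205+x/5-.4,180+y/5-.4,z)
C=np.array([A(*p,45) for p in((410,65),(522,312),(245,433),(140,178))])
print(C,np.linalg.norm(C-np.roll(C,-1,0),axis=1),C.mean(0))
P=np.array([A(*p,z) for p,z in zip(((362,452),(458,405),(476,460),(385,500)),(73,73,80,80))]);print(P,P.mean(0),np.linalg.norm(P-np.roll(P,-1,0),axis=1))
S=np.array([B(*p,45) for p in((128,183),(508,297),(218,370))]);print("side",S)
# rigid fit; deck pts
D=np.array([[82.5,-89],[-82.5,-89],[-82.5,89],[82.5,89]])
for nm,d,w in(("top",D,C),("both",np.vstack([D,D[[0,2,3]]]),np.vstack([C,S]))):
    w=w[:,:2];dm,wm=d.mean(0),w.mean(0);H=(d-dm).T@(w-wm);th=np.arctan2(H[0,1]-H[1,0],H[0,0]+H[1,1])
    R=np.array([[np.cos(th),-np.sin(th)],[np.sin(th),np.cos(th)]]);o=wm-R@dm
    print(nm,th,np.degrees(th),o,"res",(w-(d@R.T+o)))
    for n,p in(("pad",[-135,0]),("cas",[35,0])):
        print(n,R@p+o)
    for z,p in((109,(35,50)),(109,(35,-50)),(109,(-12,43)),(77,(-135,0))):
        q=[*(R@p+o),z]; print(p,"top crop",(np.array(proj(t,q))-[170,155])*5,"side crop",(np.array(proj(s,q))-[205,180])*5)
E
```

```text
[[698.3  14.9  45. ]
 [549.8 -50.7  45. ]
 [479.7 110.7  45. ]
 [629.9 174.4  45. ]] [162.3 176.  163.1 173.6] [589.5  62.3  45. ]
[[467.2  42.3  73. ]
 [493.6 -12.2  73. ]
 [462.1 -22.1  80. ]
 [440.   29.2  80. ]] [465.7   9.3  76.5] [60.6 33.7 55.8 31. ]
side [[699.4  14.8  45. ]
 [480.1 104.5  45. ]
 [626.8 179.4  45. ]]
top 0.407923282517292 23.37228245336355 [589.5  62.3] res [[-2.1  1.5]
 [ 0.8  1.4]
 [ 1.3 -0.6]
 [ 0.  -2.4]]
pad [465.5   8.8]
cas [621.6  76.2]
(35, 50) top crop [216.8 205.7] side crop [275.2 202.7]
(35, -50) top crop [380.8 136.1] side crop [219.5 106.1]
(-12, 43) top crop [260.9 277.1] side crop [356.4 179.6]
(-135, 0) top crop [419.3 452.3] side crop [533.8 148.7]
both 0.4200378907188452 24.06639837376712 [589.3  61.8] res [[-2.6  0.6]
 [-0.4  2.3]
 [ 2.1  1.3]
 [ 1.5 -2.4]
 [-1.6  0.5]
 [ 2.4 -5. ]
 [-1.5  2.6]]
pad [466.    6.8]
cas [621.3  76.1]
(35, 50) top crop [217.3 207.2] side crop [277.  202.4]
(35, -50) top crop [380.5 135.7] side crop [219.1 106.2]
(-12, 43) top crop [262.3 278.1] side crop [357.6 178.8]
(-135, 0) top crop [422.8 451.4] side crop [532.8 146.8]
```

>>> arm_command:
  rows:
    - [-0.15,-0.16,0,0,0,0.09,1]
    - [-0.3,-0.33,0,0,0,0.18,1]
    - [-0.45,-0.5,0,0,0,0.28,1]
    - [-0.6,-0.66,0,0,0,0.37,1]
    - [-0.75,-0.83,0,0,0,0.46,1]
    - [-0.89,-0.98,0,0,0,0.556,1]
    - [-0.89,-0.98,0,0,0,0.556,1]
    - [-0.89,-0.98,0,0,0,0.556,1]
    - [-0.89,-0.98,0,0,0,0.556,1]
    - [-0.89,-0.98,0,0,0,0.556,1]

```text
clock: 1.45
position: [319.3, 303.5, 231.2]
tcp_rot: [-0.0, 0.351, 0.936, -0.0]
force: [0.2, 0.7, -0.6]
finger_gap: -0.1
grip_force: 0.0
```

```bash
cat >> h.py <<'E'
from scipy.spatial.transform import Rotation as Ro
def delta(p,yaw):
    """row numbers to tool-down pose p with tool y at world angle yaw"""
    o=manip.observe();R=Ro.from_quat(np.roll(o["tcp_rot"],-1))
    y=np.array([np.cos(yaw),np.sin(yaw),0]);z=np.array([0,0,-1.]);G=Ro.from_matrix(np.c_[np.cross(y,z),y,z])
    print(o["clock"],"pos",o["position"],"shift",R.inv().apply(np.array(p)-o["position"])/250,"turn",(R.inv()*G).as_rotvec()/(np.pi/4),"F",o["force"],"gap",o["finger_gap"])
E
python3 -c "
from h import *
delta([464,7,150],0.413)"
```

```text
1.45 pos [319.26889141 303.53525606 231.20179459] shift [-1.2162216  -0.51274556  0.324778  ] turn [-1.54659959e-04 -5.68162975e-05  5.60314878e-01] F [ 0.22552684  0.68544308 -0.62914066] gap -0.08519728267581979
```

>>> arm_command:
  rows:
    - [-0.17,-0.07,0,0,0,0.09,1]
    - [-0.33,-0.14,0,0,0,0.19,1]
    - [-0.5,-0.21,0,0,0,0.28,1]
    - [-0.67,-0.28,0,0,0,0.37,1]
    - [-0.83,-0.35,0,0,0,0.46,1]
    - [-1,-0.42,0.1,0,0,0.56,1]
    - [-1,-0.42,0.2,0,0,0.56,1]
    - [-1,-0.42,0.3,0,0,0.56,1]
    - [-1,-0.42,0.3,0,0,0.56,1]
    - [-1,-0.42,0.3,0,0,0.56,1]

```text
clock: 2.7
position: [438.9, 59.5, 157.0]
tcp_rot: [0.0, 0.547, 0.837, 0.0]
force: [-0.7, 0.8, 0.5]
finger_gap: 0.3
grip_force: 0.0
```

```bash
python3 -c "
from h import *
delta([464,7,90],0.413)"
```

```text
2.7 pos [438.9265905   59.47186008 156.98283847] shift [-0.23241483  0.00762155  0.26800004] turn [ 0.00071199  0.00035286 -0.0008246 ] F [-0.72768838  0.81368955  0.50932159] gap 0.31952745776238334
```

>>> arm_command:
  rows:
    - [-0.12,0,0,0,0,0,1]
    - [-0.23,0.01,0.05,0,0,0,1]
    - [-0.23,0.01,0.15,0,0,0,1]
    - [-0.23,0.01,0.25,0,0,0,1]
    - [-0.23,0.01,0.28,0,0,0,1]
    - [-0.23,0.01,0.31,0,0,0,1]
    - [-0.23,0.01,0.34,0,0,0,1]
    - [-0.23,0.01,0.37,0,0,0,1]
    - [-0.23,0.01,0.37,0,0,0,1]
    - [-0.23,0.01,0.37,0,0,0,1]

```text
clock: 3.95
position: [463.9, 7.4, 63.9]
tcp_rot: [0.0, 0.548, 0.837, -0.0]
force: [-2.0, -2.0, 3.9]
finger_gap: -0.1
grip_force: 2.4
```

Run:
```python
from h import *
delta([464,7,49],0.413)
a=cam("side")["image"][180:290,205:355]; b=cam("top")["image"][175:275,200:300]
im=np.hstack([cv2.resize(a,(450,330)),cv2.resize(b,(330,330))])
cv2.imwrite("pics/press1.png",im[:,:,::-1])
```

```text
3.95 pos [463.85719614   7.36149908  63.94504061] shift [-1.54914939e-03 -5.58318968e-05  5.97802813e-02] turn [ 2.06606119e-05  9.83033267e-05 -1.89867660e-03] F [-1.95397513 -2.0300027   3.87733863] gap -0.09954989276046103
```

View pics/press1.png

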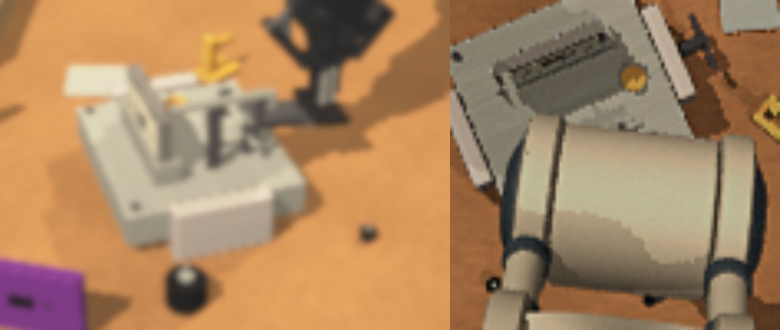

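The fingers rest on the middle of the pad (left crop, around (325,115)) and push with about 5 N. I'll continue down to the stop.

>>> arm_command:
  rows:
    - [0,0,0.015,0,0,0,1]
    - [0,0,0.03,0,0,0,1]
    - [0,0,0.045,0,0,0,1]
    - [0,0,0.056,0,0,0,1]
    - [0,0,0.06,0,0,0,1]
    - [0,0,0.064,0,0,0,1]
    - [0,0,0.064,0,0,0,1]
    - [0,0,0.064,0,0,0,1]
    - [0,0,0.064,0,0,0,1]
    - [0,0,0.064,0,0,0,1]

```text
clock: 5.3
position: [465.2, 7.6, 48.9]
tcp_rot: [0.001, 0.548, 0.837, 0.001]
force: [-0.8, 3.8, 26.3]
finger_gap: -0.2
grip_force: 12.0
```

At 26 N and z = 49 mm the pedal is at its stop. I'll let it up and check the catch.

>>> arm_command:
  rows:
    - [0,0,-0.05,0,0,0,1]
    - [0,0,-0.1,0,0,0,1]
    - [0,0,-0.15,0,0,0,1]
    - [0,0,-0.25,0,0,0,1]
    - [0,0,-0.4,0,0,0,1]
    - [0,0,-0.6,0,0,0,0]
    - [0,0,-0.6,0,0,0,0]
    - [0,0,-0.6,0,0,0,0]
    - [0,0,-0.6,0,0,0,0]
    - [0,0,-0.6,0,0,0,0]

```text
clock: 6.55
position: [463.4, 7.4, 197.0]
tcp_rot: [-0.001, 0.548, 0.837, -0.0]
force: [-1.0, -1.0, 0.1]
finger_gap: 42.6
grip_force: 0.0
```

Run:
```python
from h import *
delta([621.4,76.2,190],0.413)
a=cam("side")["image"][190:270,225:335]; b=cam("top")["image"][155:235,190:280]
im=np.hstack([cv2.resize(a,(440,320)),cv2.resize(b,(360,320))])
cv2.imwrite("pics/rel1.png",im[:,:,::-1])
```

```text
6.55 pos [463.36116112   7.43757184 196.99605617] shift [-0.00077025  0.68944155  0.02693704] turn [-0.00193187 -0.00112608 -0.00194183] F [-1.0354257  -1.01497933  0.09738289] gap 42.59722402409971
```

View pics/rel1.png

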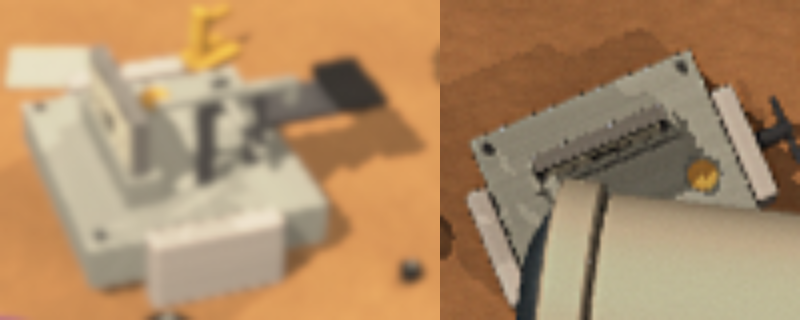

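The pedal is up (left crop (350,85)) and the catch stands clear of the cassette's top edge, with a gap at about (155,100). In the top crop the cassette's upper edge runs (537,163)–(662,105). The fit predicts (534,165)–(665,109), so the grasp point is good.

>>> arm_command:
  rows:
    - [0,0.15,0,0,0,0,0]
    - [0,0.3,0,0,0,0,0]
    - [0,0.45,0,0,0,0,0]
    - [0,0.6,0,0,0,0,0]
    - [0,0.69,0,0,0,0,0]
    - [0,0.69,0.08,0,0,0,0]
    - [0,0.69,0.16,0,0,0,0]
    - [0,0.69,0.24,0,0,0,0]
    - [0,0.69,0.24,0,0,0,0]
    - [0,0.69,0.24,0,0,0,0]

```text
clock: 7.9
position: [622.2, 76.4, 138.3]
tcp_rot: [0.0, 0.548, 0.837, 0.0]
force: [0.2, 0.5, 0.5]
finger_gap: 42.7
grip_force: 0.0
```

Run:
```python
from h import *
delta([621.4,76.2,77],0.413)
a=cam("side")["image"][160:270,205:335]
cv2.imwrite("pics/g1.png",cv2.resize(a,(650,550))[:,:,::-1])
```

```text
7.9 pos [622.2440113   76.39348976 138.31697631] shift [ 0.00068303 -0.00350197  0.24526641] turn [ 0.00050941  0.00021892 -0.00194139] F [0.24544733 0.46579503 0.4908936 ] gap 42.6853381165914
```

View pics/g1.png

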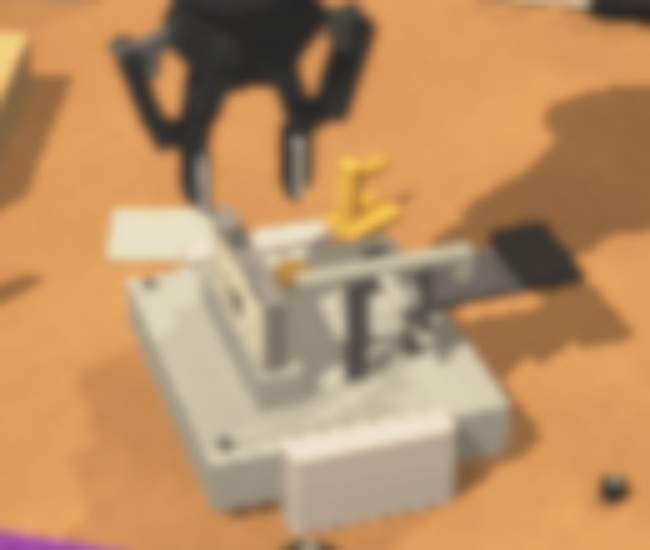

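The fingers straddle the cassette: tips at (200,190) and (297,190), top edge midpoint at about (247,258). I'll descend and then grip.

>>> arm_command:
  rows:
    - [0,0,0.05,0,0,0,0]
    - [0,0,0.1,0,0,0,0]
    - [0,0,0.15,0,0,0,0]
    - [0,0,0.2,0,0,0,0]
    - [0,0,0.24,0,0,0,0]
    - [0,0,0.24,0,0,0,0.2]
    - [0,0,0.24,0,0,0,0.4]
    - [0,0,0.24,0,0,0,0.6]
    - [0,0,0.24,0,0,0,0.8]
    - [0,0,0.24,0,0,0,1]

```text
clock: 9.2
position: [622.3, 76.4, 78.4]
tcp_rot: [0.0, 0.548, 0.837, 0.0]
force: [-0.6, 0.0, 6.7]
finger_gap: 11.1
grip_force: 59.4
```

>>> arm_command:
  rows:
    - [0,0,0,0,0,0,1]
    - [0,0,0,0,0,0,1]
    - [0,0,0,0,0,0,1]
    - [0,0,-0.02,0,0,0,1]
    - [0,0,-0.04,0,0,0,1]
    - [0,0,-0.06,0,0,0,1]
    - [0,0,-0.08,0,0,0,1]
    - [0,0,-0.1,0,0,0,1]
    - [0,0,-0.12,0,0,0,1]
    - [0,0,-0.14,0,0,0,1]

```text
clock: 10.45
position: [621.9, 76.4, 113.1]
tcp_rot: [-0.0, 0.548, 0.837, -0.0]
force: [-0.2, -0.3, -0.1]
finger_gap: 11.5
grip_force: 58.6
```

>>> arm_command:
  rows:
    - [0,0,-0.07,0,0,0,1]
    - [0,0,-0.14,0,0,0,1]
    - [0,0,-0.22,0,0,0,1]
    - [0,0,-0.3,0,0,0,1]
    - [0,0,-0.38,0,0,0,1]
    - [0,0,-0.46,0,0,0,1]
    - [0,0,-0.53,0,0,0,1]
    - [0,0,-0.59,0,0,0,1]
    - [0,0,-0.59,0,0,0,1]
    - [0,0,-0.59,0,0,0,1]

```text
clock: 11.7
position: [621.6, 76.4, 259.8]
tcp_rot: [-0.0, 0.548, 0.837, -0.0]
force: [-0.2, -0.1, -1.3]
finger_gap: 10.8
grip_force: 58.6
```

>>> arm_command:
  rows:
    - [0,0,0,-0.1,0,0,1]
    - [0,0,0,-0.22,0,0,1]
    - [0,0,0,-0.34,0,0,1]
    - [0,0,0,-0.46,0,0,1]
    - [0,0,0,-0.58,0,0,1]
    - [0,0,0,-0.7,0,0,1]
    - [0,0,0,-0.82,0,0,1]
    - [0,0,0,-0.92,0,0,1]
    - [0,0,0,-1,0,0,1]
    - [0,0,0,-1,0,0,1]

```text
clock: 12.95
position: [620.8, 76.1, 258.8]
tcp_rot: [0.208, 0.507, 0.773, 0.32]
force: [-0.7, -1.0, -0.4]
finger_gap: 11.4
grip_force: 58.6
```

>>> arm_command:
  rows:
    - [0,0,0,0,0,0,1]
    - [0,0,0,0,0,0,1]
    - [0,0,0,0,0,0,1]
    - [0,0,0,0,0,0,1]
    - [0,0,0,0,0,0,1]
    - [0,0,0,0,0,0,1]
    - [0,0,0,0,0,0,1]
    - [0,0,0,0,0,0,1]
    - [0,0,0,0,0,0,1]
    - [0,0,0,0,0,0,1]

```text
clock: 14.2
position: [621.9, 76.4, 260.3]
tcp_rot: [0.21, 0.506, 0.773, 0.32]
force: [-0.2, -0.1, -0.5]
finger_gap: 11.3
grip_force: 58.6
```

Run:
```python
from h import *
o=manip.observe();R=Ro.from_quat(np.roll(o["tcp_rot"],-1)).as_matrix();print(R,o["joint_pos"],abs(o["qd"]).max())
a=cam("side")["image"][110:280,180:380]
cv2.imwrite("pics/end.png",cv2.resize(a,(600,510))[:,:,::-1])
```

```text
[[-3.99969367e-01  6.48069887e-01  6.48097158e-01]
 [ 9.16528507e-01  2.82827942e-01  2.82814162e-01]
 [-1.66436959e-05  7.07116522e-01 -7.07097040e-01]] [-0.19320153  0.29225848  1.94673222  1.11994919  0.46297805 -1.52936287] 0.0009239979630736388
```

View pics/end.png

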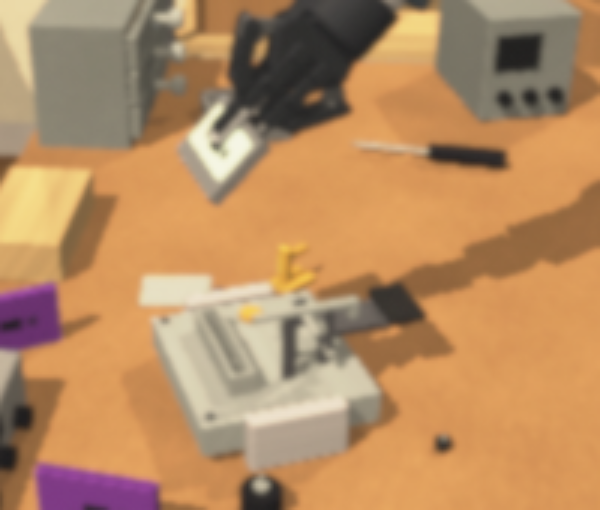

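The cassette is held at (225,145), leaned 45° and clear of the deck. The well is empty at (225,345), the pedal is up, the catch is back and the loose parts are undisturbed.

```bash
python3 -c "
from rig import manip
print(manip.finish_job())"
```

```text
the job is handed in; nothing more can be done
None
```

The job is handed in, though no verdict came back: the pedal was pressed to its stop and came back up, the catch is off, and the cassette is held still about 26 cm up, leaned 45° and touching only the gripper, with the loose parts left in place.

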